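# Nip a circuit board in the sliding-rod holder and lock the cam lever

## Robot

A 7-joint arm with a two-finger parallel gripper is mounted at the origin on the work surface. World frame = base frame: x ahead of the robot, y to its left, z up, the work surface at z = 0. Lengths are in m, angles in rad, forces in N, time in s.
With the tool pointing down it reaches from about 0.425 to 0.925 m from the base axis. Payload 6.8 kg.
Tool frame: the origin (TCP) lies at the very end of the fingers, on their centre line; the grasp point (between the pads) lies r.pinch_z behind it (r.pinch_z is the distance from the TCP to the grasp point, in m); z points along the fingers, y is the line along which they close (so a half turn about z gives the same grasp; the last joint's range is limited). The gripper opens to 85 mm and grips with 20 to 120 N. Pads are 22 mm wide; open, the fingers measure 114 mm over their backs; the gripper's body (76 mm by 85 mm) begins 54 mm behind the grasp point. The pads swing forward as they close: fully open they stand 13 mm farther back than shut.
Start: joints at [-1.287, 0.477, 0.022, 1.555, -0.011, 1.109, -0.083], TCP at [0.258, 0.624, 0.231] pointing down, gripper open.
Joint ranges: [-2.96, 2.96], [-0.34, 2.1], [-1.41, 1.46], [0.24, 2.44], [-1.37, 4.51], [0.17, 1.92], [-2.96, 2.96]. Speed limits (rad/s): [2.39, 2.39, 3.14, 3.14, 3.14, 3.14, 3.14].

## Interface

Orientations are given as a rotation vector (axis times angle).
In Python, from bench import status, grab_frame, camera_model, r gives the robot as it stands. The module is installed in compiled form; this text tells all that it offers.
- The arm moves only by the shell command python3 -m creep 'ROWS' [FORCE]. ROWS is text: rows parted by semicolons, each of 7 numbers parted by spaces: the turn, a rotation vector about the tool's x, y, z in rad, then the shift along the tool's x, y, z in mm, then the opening, from -1 (shut) to 1 (fully open). In form: rx ry rz tx ty tz fingers; .... A call has 1 to 10 rows; each row is the pose to reach, as a shift and turn from the pose commanded when the call began, along the tool's axes at that moment; what a row does not reach only later rows make up. A row lasts 1/8 s, in which the tool goes at most 62.5 mm and 10.7 degrees, less where a joint would pass 70% of its speed; a pose out of reach is approached as far as the arm can. A call with a gripper value outside its range is refused whole. The fingers move at their own pace and stop on an object; FORCE is the grip in N (left out, the last holds). Time passes only in rows, so rows that repeat a pose let the fingers close. It gives the time, the measured TCP pose, the force, the opening and the grip force at its end, in the units of the state.
- status.get_obs(): the state, without advancing time (a new reading comes with each control period).
- grab_frame(name): name is "scene" or "top" or "wrist"; returns (picture, depth): 420x560x3 uint8, red, green, blue; 420x560 float32, m along the optical axis (not along the pixel's ray), 0 where there is no reading.
- camera_model(name): a dict with "K" (3x3 intrinsics, pixels), "rvec" (rotation vector, rad) and "tvec" (3), from world to camera coordinates, as OpenCV has them. Camera axes: x right, y down, z forward; pixel columns grow to the right and rows downward; lengths in m; the calibration is good to about 2 mm. A picture is of the moment at which its call begins: read the wrist's pose just before it. camera_model takes no time and is no camera call; for the wrist camera it gives the pose at the moment of the call.
- r.hand_in(): hands the job in; it is judged then, once.
The state is a dict: "clock": time; "joints": joint angles; "qvel": joint speeds; "tau": joint torques, N m; "tcp_pos": TCP position; "orientation": TCP orientation; "contact_force": force on the tool from outside, world axes, zero at the start; "moment": the same for the moment, N m; "grip_width": finger opening in m; "gripper_force": force on a finger pad.
Only numpy, scipy, OpenCV 4.12 (cv2) and the standard library are available. Lean on these libraries where they do the work, as an engineer would, in place of code of your own. Each camera call takes 0.05 s, during which the arm holds its last target. There are 200 camera calls.

## Task

Slide the holder's rod forward by its black knob until the rubber pad nips the circuit board firmly against the fixed jaw, pressing gently because the board is fragile. Then flip the red cam lever over centre until it is fully closed, without forcing it, so that the rod is locked and the board stays nipped; leave the other things on the bench alone.

Things in the scene. Friction and masses are not known exactly. Their poses are not given: they have to be found in the camera images.
- holder: Aluminium board holder fixed to the bench, turned differently each time. Origin: underside of its 10 mm base plate, below the rod's axis. +y runs along the rod from the knob towards the fixed jaw, +x across, +z up. Base plate x -65..65, y -240..125 mm. Steel rod, 14 mm diameter, axis 60 mm up. All 'holder' coordinates below are in this frame, in mm.
- housing_top (a point): Centre of the top of the dark guide housing that the rod slides through: holder (0, -80, 80); the housing is 60 mm (x) by 50 mm (y) and 80 mm high. Two cheeks, 30 mm in x, stand on it up to 107 mm and carry the lever's pivot.
- bed_top (a point): Centre of the top of the grey bed that carries the board: holder (0, 63, 50); 110 mm (x) by 130 mm (y). An aluminium fixed jaw, 100 mm wide, 28 mm high, 14 mm thick, stands across it; its face that meets the board is set anywhere from holder y = 88 to 104 mm and is not measured: where the board gets nipped must be found by feel or seen.
- rod (a joint): Forward slide of the rod along holder +y in m: 0 fully back, at most 0.085. Starts at 0 to 0.015. While the lever is open it slides with a steady drag of about 5 N and stays where it is left; once the lever is closed it is locked. Knob and pad move with it.
- knob (a point): Centre of the part of the knob to handle: an upright black cylinder of 22 mm diameter on the rear end of the rod, with an orange band; this point is 20 mm below its top, which stands 138 mm above the holder's origin. At rod = 0 it is at holder (0, -218, 118). Push it from behind or pinch it from above across the rod, so that a long gripper body clears the lever, which stands up to 190 mm high ahead of it.
- pad: Black rubber pad on the rod's front end, 44 mm wide (x), 16 mm high. Origin: centre of its front face, which meets the board; holder y = -35 mm at rod = 0. Axes as the holder. It yields 1 mm for each 5 N, 5 mm at most. More than 20 N on the board breaks it; nipped means 2 N or more that lasts (the rod's drag keeps up to about 5 N of the press once the knob is let go).
- board: Loose green circuit board on a black carrier, 90 mm (its x) by 70 mm (its y, along the rod), 12 mm thick, small parts on top up to 19 mm; about 0.12 kg. Origin: centre of its underside. It lies on the bed, slightly askew, 2 to 30 mm short of the fixed jaw; the pad pushes it along with under 2 N until it meets the jaw.
- cam (a joint): Lever angle in rad: 0 open, 2.0 fully closed on its stop; starts at 0 to 0.4. At 0 it leans to holder +x, 60 degrees above level; it swings up over the top and down to holder -x, ending about 5 degrees above level. Resistance starts near 0.7, peaks at about 0.4 N m near 1.1, is nil at dead centre (1.7): let go before that it springs back, well beyond it (1.85) it snaps shut.
- lever: The red lever: flat bar 24 mm wide, 8 mm thick with a round cross bar at its end. Origin: on the pivot axis, 95 mm above the holder's origin at holder x = 0, y = -80 mm; the pivot axis is parallel to holder y. Turns with joint cam. More than 30 N on it is forcing it.
- lever_bar (a point): Centre of the round cross bar at the lever's end, 16 mm diameter, 30 mm long along holder y, 85 mm from the pivot axis.
- motor: Bystander: small black electric motor, 28 mm across, 38 mm high with its shaft, standing on the holder's base plate. Leave alone.
- screwdriver: Bystander: loose screwdriver lying on the mat. Leave alone.
- solder_reel: Bystander: white reel, 60 mm across, 30 mm high. Leave alone.
- flux_jar: Bystander: small jar, 44 mm across, 50 mm high. Leave alone.
- tape: Bystander: red ring, 90 mm across, 24 mm high. Leave alone.
- battery: Bystander: yellow and black battery block 38 x 105 x 30 mm. Leave alone.
- pen_cup: Bystander: empty steel cup, 76 mm across, 95 mm high. Leave alone.
There are look-alikes about, which are no part of the job. Leave any blue look-alike of the board alone.

How it is judged:
On the way, in this order (a step that is already met when the one before it is completed fails the run):
1. the pad nips the board against the fixed jaw with more than 2 N while the lever is still open (contact force between pad and board above 2 N and value of joint cam below 0.8 rad), for 0.3 s.
2. the lever is flipped over centre and fully closed with the board still nipped (value of joint cam above 1.92 rad and contact force between pad and board above 1.5 N), for 0.3 s.
At the end, for the whole second after the job is handed in: The cam lever is fully closed (beyond 1.92 rad of 2.0); the pad presses on the board with more than 1.5 N; the board lies at rest flat on the bed (within 3 mm of height) and square to the rod within 0.04 rad (all of step 2 and angle between the y axis of board and the y axis of holder, either way round below 0.04 rad and z of board in the frame of holder between 0.047 and 0.053 m and linear speed of board below 0.01 m/s); the robot touches nothing.
It fails at once if the fragile board is pressed by the pad with more than 20 N (contact force between pad and board above 20 N).
It fails at once if the lever is forced with more than 30 N (contact force between lever and the fingers above 30 N or contact force between lever and the arm above 30 N).
It fails at once if a bystander is moved more than 15 mm (distance of any of motor, screwdriver, solder_reel, flux_jar, tape, battery, pen_cup from where it was at the start of the episode above 0.015 m).
It also fails if it takes over 58 s, if anything falls off the work surface, if the arm or the gripper's body presses on something with over 40 N, if the wrist force passes 120 N, or if a joint passes its speed limit or range.

## Working session

There is one attempt and no reset: what is moved stays moved. The work goes in short steps, Python scripts to look and compute and a shell command to move; the robot and the scene stay as the last step left them, time stands still between calls to the robot, and variables do not carry over. Pictures are saved under pics/ and viewed, at most 10 in all, crops included, and the job is handed in when it is done.

```bash
mkdir -p pics
python3 - <<'E'
from bench import status, grab_frame, camera_model, r
import cv2,numpy as np
s=status.get_obs();print(s,r.pinch_z)
for n in("scene","top"):
    p,d=grab_frame(n);np.savez(n+".npz",p=p,d=d,**camera_model(n));cv2.imwrite(f"pics/{n}0.png",p[:,:,::-1])
E
```

```text
{'clock': 0.0, 'joints': array([-1.28709764,  0.47776637,  0.02232895,  1.5564869 , -0.01149063,
        1.10924486, -0.08311949]), 'qvel': array([-0.00141014, -0.00074415, -0.00058637,  0.00064574,  0.00056018,
        0.00049841,  0.0017602 ]), 'tau': array([ 6.24529753e-05, -5.96474218e+01,  1.60768267e+00, -2.81194103e+01,
        1.24034329e-02,  9.33503208e-03, -3.04264027e-07]), 'tcp_pos': array([0.25753392, 0.62329947, 0.23033313]), 'orientation': array([-6.11441519e-01, -3.08129811e+00,  2.77164131e-03]), 'contact_force': array([ 0.3340672 ,  1.02514218, -0.59405456]), 'moment': array([-0.06845816, -0.02763236, -0.00246929]), 'gripper_force': 0.0, 'grip_width': 0.085350890154766} 0.0187
```

View pics/top0.png

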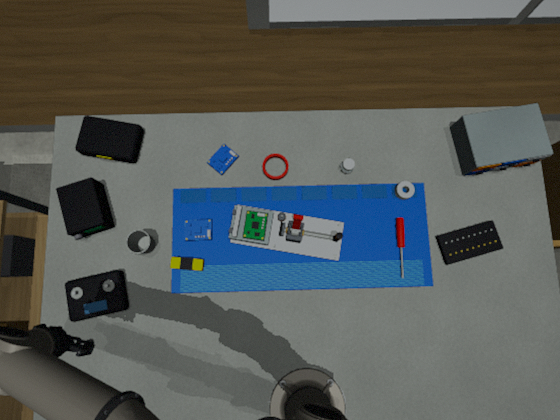

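View pics/scene0.png

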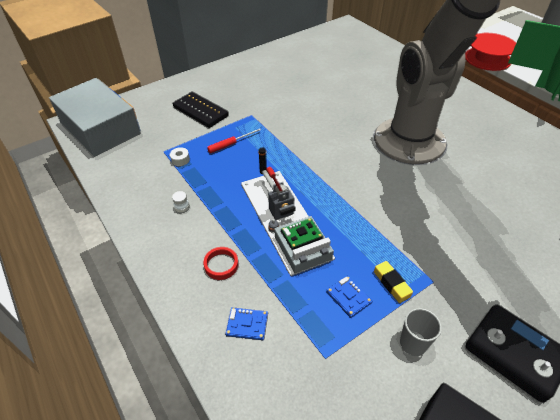

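The top view shows the holder lying at about pixels (230-345, 205-260). The green board is at (257,227), the red lever at (297,220), the knob at (337,237) and the motor at (282,215). The only look-alikes are blue boards at (223,158) and (198,230); the green one on the bed fits the description.

```bash
cat > h.py <<'E'
import cv2,numpy as np
def cloud(p,d,m):
    R=cv2.Rodrigues(np.array(m["rvec"]))[0];K=np.array(m["K"]);t=np.array(m["tvec"]).ravel()
    v,u=np.mgrid[:d.shape[0],:d.shape[1]]
    c=np.stack([(u-K[0,2])/K[0,0]*d,(v-K[1,2])/K[1,1]*d,d],-1)
    return (c-t)@R
def masks(p):
    h=cv2.cvtColor(p,cv2.COLOR_RGB2HSV).astype(int);H,S,V=h[...,0],h[...,1],h[...,2]
    return dict(red=((H<6)|(H>174))&(S>150)&(V>70),green=(H>45)&(H<85)&(S>100),orange=(H>7)&(H<22)&(S>150)&(V>90),dark=V<60,
      white=(S<50)&(V>90))
E
python3 - <<'E'
from h import *
for n,box in(("top",(195,265,222,352)),("scene",(140,275,235,340))):
    z=np.load(n+".npz");p=z["p"];w=cloud(p,z["d"],z);M=masks(p)
    roi=np.zeros(p.shape[:2],bool);a,b,c,e=box;roi[a:b,c:e]=1
    ok=roi&(z["d"]>0)
    print(n,"bench z",np.median(w[...,2][z["d"]>0]))
    q=w[ok&(w[...,2]>.006)&(w[...,2]<.2)]
    q2=q[:,:2].astype(np.float32);rc=cv2.minAreaRect(q2*1000);print("plate",rc,cv2.boxPoints(rc).round())
    for k,zl in(("red",.05),("green",.04),("orange",.05),("dark",.11)):
        g=w[ok&M[k]&(w[...,2]>zl)&(w[...,2]<.25)]
        if len(g):print(k,len(g),np.median(g,0).round(4),g.min(0).round(3),g.max(0).round(3))
    x=w[ok&M["green"]&(w[...,2]>.04)][:,:2].astype(np.float32)*1000
    print("board",cv2.minAreaRect(x))
    a,b,c,e=box
    cv2.imwrite(f"pics/{n}crop.png",cv2.resize(p[a:b,c:e,::-1],None,fx=4,fy=4,interpolation=cv2.INTER_CUBIC))
E
```

```text
top bench z 0.0017183381215134692
plate ((559.5565185546875, 43.473663330078125), (438.62615966796875, 233.1930694580078), 88.59931182861328) [[ 438. -173.]
 [ 671. -179.]
 [ 681.  260.]
 [ 448.  266.]]
red 102 [0.5631 0.0185 0.1628] [0.547 0.004 0.113] [0.581 0.029 0.191]
green 428 [0.5617 0.1525 0.0657] [ 0.519 -0.1    0.055] [0.614 0.187 0.097]
orange 1 [0.545  0.0489 0.0698] [0.545 0.049 0.07 ] [0.545 0.049 0.07 ]
dark 38 [ 0.5185 -0.106   0.1412] [ 0.51  -0.115  0.115] [ 0.526 -0.099  0.148]
board ((549.9620361328125, 40.65301513671875), (287.159423828125, 86.2636489868164), 80.55277252197266)
scene bench z 0.0007612257304439909
plate ((492.3946533203125, -11.611907958984375), (552.1480712890625, 318.1368408203125), 59.07147979736328) [[ 214. -167.]
 [ 487. -330.]
 [ 771.  143.]
 [ 498.  307.]]
red 77 [0.5733 0.0289 0.181 ] [ 0.513 -0.098  0.068] [0.581 0.036 0.189]
green 493 [0.5697 0.1598 0.0653] [0.524 0.113 0.058] [0.616 0.19  0.075]
orange 1 [ 0.531  -0.1037  0.1357] [ 0.531 -0.104  0.136] [ 0.531 -0.104  0.136]
dark 62 [ 0.5237 -0.1011  0.1297] [ 0.512 -0.114  0.11 ] [ 0.53  -0.093  0.143]
board ((569.00830078125, 151.452880859375), (68.62733459472656, 87.20441436767578), 80.64352416992188)
```

View pics/topcrop.png

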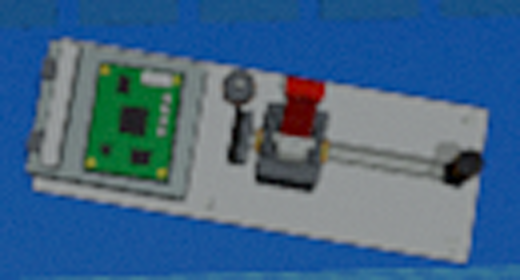

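View pics/scenecrop.png

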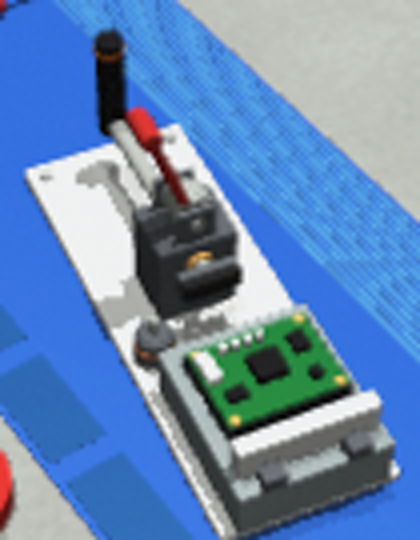

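The crops confirm it: green board on the bed at top-crop (130,120), knob at (462,167), lever leaning to holder +x at (303,105), motor at (238,85). Next I'll cast the plate corners onto z = 10 mm to get the holder's pose.

Run:
```python
from h import *
z=np.load("top.npz");p=z["p"]
R=cv2.Rodrigues(z["rvec"])[0];C=-R.T@z["tvec"].ravel();Ki=np.linalg.inv(z["K"])
def cast(u,v,h):
    d=R.T@(Ki@[u,v,1]);return (C+d*(h-C[2])/d[2])
print("cam",C)
S=cv2.cvtColor(p,cv2.COLOR_RGB2HSV)[...,1]
m=np.zeros_like(S);m[195:270,222:352]=(S[195:270,222:352]<110)*255
cs,_=cv2.findContours(m,cv2.RETR_EXTERNAL,cv2.CHAIN_APPROX_NONE);c=max(cs,key=cv2.contourArea)[:,0].astype(float)
W=np.array([cast(u,v,.01) for u,v in c])[:,:2]*1000
rc=cv2.minAreaRect(W.astype(np.float32));print(rc,cv2.boxPoints(rc).round(1))
# front (near robot) long edge and right edge line fits
box=cv2.boxPoints(rc);ctr=np.array(rc[0])
for i in range(4):
    a,b=box[i],box[(i+1)%4];L=np.linalg.norm(b-a);d=(b-a)/L;n=np.array([-d[1],d[0]])
    s=(W-a)@d;q=W[(abs((W-a)@n)<5)&(s>.12*L)&(s<.88*L)]
    if len(q)>5:
        l=cv2.fitLine(q.astype(np.float32),cv2.DIST_HUBER,0,.01,.01).ravel();print(a.round(),b.round(),len(q),np.degrees(np.arctan2(l[1],l[0])).round(2),l[2:])
print("knob top",cast(337.5,236,.138),"lever/housing")
```

```text
cam [0.37672656 0.09714064 1.41957646]
((550.244140625, 47.65513610839844), (375.0904846191406, 131.90097045898438), 78.9256591796875) [[ 449.5 -123.7]
 [ 578.9 -149.1]
 [ 651.   219. ]
 [ 521.5  244.4]]
[ 449. -124.] [ 579. -149.] 29 -10.54 [ 512.20746 -133.98842]
[ 579. -149.] [651. 219.] 74 78.77 [614.3116   40.67752]
[651. 219.] [522. 244.] 30 -11.09 [586.8013  229.70164]
[522. 244.] [ 449. -124.] 85 78.91 [486.64392  58.04529]
knob top [ 0.5173429  -0.10445662  0.138     ] lever/housing
```

```bash
cat >> h.py <<'E'
from scipy.spatial.transform import Rotation as Ro
A=np.radians(78.9);O=np.array([.5606,.1011,0]);HX=np.array([np.sin(A),-np.cos(A),0]);HY=np.array([np.cos(A),np.sin(A),0])
H=np.stack([HX,HY,[0,0,1]],1)
def toH(w): return (np.asarray(w)-O)@H
def toW(h): return O+H@np.asarray(h)
RT=np.stack([np.cross(HX,[0,0,-1]),HX,[0,0,-1]],1)  # tool y=hx, z down
def st():
    from bench import status
    s=status.get_obs();R=Ro.from_rotvec(s["orientation"]).as_matrix()
    print("t",round(s["clock"],2),"TCP holder mm",(toH(s["tcp_pos"])*1000).round(1),"F holder",(s["contact_force"]@H).round(2),"width",round(s["grip_width"],4))
    return s,R
def go(hmm,Rt=RT):
    s,R=st();print("->",hmm,"turn",Ro.from_matrix(R.T@Rt).as_rotvec().round(3),"shift",(R.T@(toW(np.array(hmm)/1000)-s["tcp_pos"])*1000).round(1))
E
python3 -c "
from h import *
print(RT)
go((-40,100,260));go((0,-270,260))"
```

```text
[[ 0.19252197  0.98129266  0.        ]
 [ 0.98129266 -0.19252197  0.        ]
 [ 0.          0.         -1.        ]]
t 0.1 TCP holder mm [-397.9  454.1  230.4] F holder [-0.25  0.45 -0.85] width 0.0856
-> (-40, 100, 260) turn [-1.000e-03  1.000e-03  1.373e+00] shift [-420.6 -276.8  -29.1]
t 0.1 TCP holder mm [-397.9  454.1  230.4] F holder [-0.25  0.45 -0.85] width 0.0856
-> (0, -270, 260) turn [-1.000e-03  1.000e-03  1.373e+00] shift [-532.6 -631.7  -28.5]
```

```bash
python3 -m creep '0 0 0.15 -50 -30 -10 -1; 0 0 0.3 -100 -60 -29 -1; 0 0 0.45 -145 -90 -29 -1; 0 0 0.6 -190 -120 -29 -1; 0 0 0.75 -240 -150 -29 -1; 0 0 0.9 -285 -180 -29 -1; 0 0 1.05 -330 -210 -29 -1; 0 0 1.2 -375 -245 -29 -1; 0 0 1.37 -421 -277 -29 -1; 0 0 1.37 -421 -277 -29 -1' 40; python3 -c "
from h import *
go((0,-270,260))"
```

```text
clock: 1.35
tcp_pos: [0.5432, 0.2014, 0.2603]
orientation: [2.431, 1.986, -0.001]
contact_force: [-0.3, 0.2, -0.0]
grip_width: 0.0003
gripper_force: 0.0
t 1.35 TCP holder mm [-36.4  95.1 260.3] F holder [-0.38  0.16 -0.04] width 0.0003
-> (0, -270, 260) turn [ 0.002  0.002 -0.007] shift [-364.8   39.1    1.2]
```

```bash
python3 -m creep '0 0 0 -55 5 0 -1; 0 0 0 -110 12 0 -1; 0 0 0 -165 18 0 -1; 0 0 0 -220 24 0 -1; 0 0 0 -275 30 0 -1; 0 0 0 -330 36 0 -1; 0 0 -0.007 -365 39 0 -1; 0 0 -0.007 -365 39 0 -1; 0 0 -0.007 -365 39 0 -1'
python3 - <<'E'
from h import *
from bench import *
s,R=st()
p,d=grab_frame("wrist");m=camera_model("wrist");np.savez("wrist.npz",p=p,d=d,**m)
cv2.imwrite("pics/w1.png",p[:,:,::-1])
w=cloud(p,d,m);h=toH(w);M=masks(p);ok=d>0
g=h[ok&M["dark"]&(h[...,2]>.134)&(h[...,2]<.142)&(h[...,1]<-.17)]
print("knobtop",len(g),g.mean(0).round(4) if len(g) else 0, g.min(0),g.max(0))
g=h[ok&M["red"]&(h[...,2]>.1)&(h[...,2]<.2)&(abs(h[...,1]+.08)<.05)];print("lever",len(g),g.min(0).round(3),g.max(0).round(3),g[g[:,2]>.16].mean(0))
go((0,-262,108))
E
```

```text
clock: 2.48
tcp_pos: [0.5103, -0.1571, 0.2599]
orientation: [-2.413, -2.01, -0.0]
contact_force: [1.1, 0.3, 0.0]
grip_width: -0.0002
gripper_force: 0.0
t 2.48 TCP holder mm [   0.3 -263.   259.9] F holder [1.02 0.48 0.02] width -0.0002
knobtop 496 [-0.0004 -0.2122  0.1404] [-0.01011491 -0.22191828  0.13824881] [ 0.00920988 -0.20210531  0.1419814 ]Traceback (most recent call last):
  File "<stdin>", line 9, in <module>
    return umr_minimum(a, axis, None, out, keepdims, initial, where)
ValueError: zero-size array to reduction operation minimum which has no identity
```

View pics/w1.png

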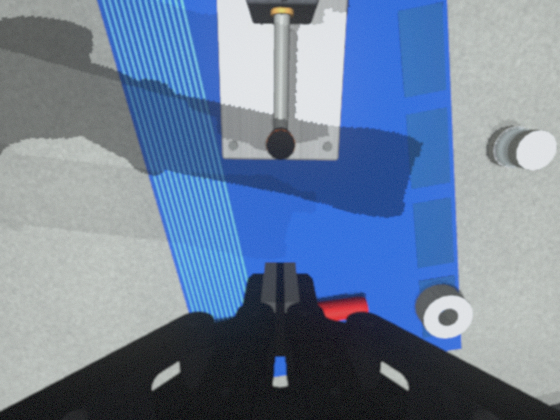

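The wrist view shows the knob at (280,143), straight ahead of the shut fingers, with the rod aligned with image vertical. The screwdriver handle at (345,305) lies low on the mat. Now descend behind the knob.

```bash
python3 -m creep '0 0 0 0 0 50 -1; 0 0 0 0 0 100 -1; 0 0 0 0 0 150 -1; 0 0 0 0 0 150 -1; 0 0 0 10 0 150 -1; 0 0 0 20 0 150 -1; 0 0 0 20 0 150 -1' ; python3 -c "
from h import *
st()"
```

```text
clock: 3.4
tcp_pos: [0.5152, -0.1374, 0.1117]
orientation: [2.413, 2.01, 0.004]
contact_force: [-0.3, -0.3, -0.3]
grip_width: 0.0001
gripper_force: 0.0
t 3.4 TCP holder mm [   1.3 -242.8  111.7] F holder [-0.28 -0.36 -0.26] width 0.0001
```

```bash
python3 -m creep '0 0 0 6 -1 0 -1; 0 0 0 12 -1 0 -1; 0 0 0 18 -1 0 -1; 0 0 0 24 -1 0 -1; 0 0 0 30 -1 0 -1; 0 0 0 36 -1 0 -1; 0 0 0 42 -1 0 -1; 0 0 0 47 -1 0 -1; 0 0 0 51 -1 0 -1;0 0 0 51 -1 0 -1'
python3 - <<'E'
from h import *
from bench import *
st()
p,d=grab_frame("scene");m=camera_model("scene");h=toH(cloud(p,d,m));M=masks(p)
g=h[(d>0)&M["green"]&(h[...,2]>.05)&(h[...,2]<.08)&(abs(h[...,0])<.06)&(h[...,1]>0)&(h[...,1]<.12)]
print("green",g[:,1].min(),g[:,1].max(),cv2.minAreaRect((g[:,:2]*1000).astype(np.float32)))
cv2.imwrite("pics/s2.png",cv2.resize(p[130:285,225:345,::-1],None,fx=4,fy=3.8,interpolation=cv2.INTER_CUBIC))
E
```

```text
clock: 4.65
tcp_pos: [0.5223, -0.0898, 0.1106]
orientation: [2.416, 2.006, -0.0]
contact_force: [-1.1, -4.6, 3.3]
grip_width: 0.0001
gripper_force: 2.3
t 4.65 TCP holder mm [  -0.8 -194.7  110.6] F holder [-0.24 -4.71  3.34] width 0.0001
green 0.008975147316350771 0.0853509936060313 ((-1.4692230224609375, 47.16143035888672), (76.35832214355469, 87.23722839355469), 89.71711730957031)
```

View pics/s2.png

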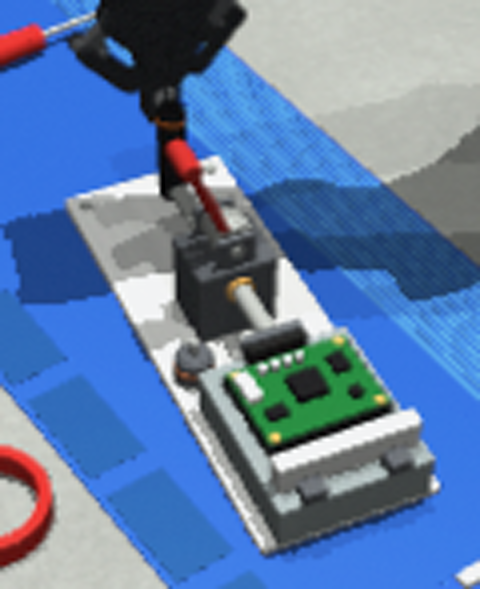

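The picture shows the pad (275,345) close behind the board and the knob being pushed cleanly; the force so far is just the 5 N drag. Now creep forward in small steps.

```bash
python3 -m creep '0 0 0 2 0 0 -1; 0 0 0 4 0 0 -1; 0 0 0 6 0 0 -1; 0 0 0 6 0 0 -1'; python3 -c "
from h import *
st()"; python3 -m creep '0 0 0 2 0 0 -1; 0 0 0 4 0 0 -1; 0 0 0 4 0 0 -1'; python3 -c "
from h import *
st()"
```

```text
clock: 5.2
tcp_pos: [0.5235, -0.0838, 0.1106]
orientation: [2.416, 2.006, 0.0]
contact_force: [-0.4, -4.3, 3.5]
grip_width: -0.0001
gripper_force: 2.5
t 5.2 TCP holder mm [  -0.8 -188.5  110.6] F holder [ 0.39 -4.27  3.51] width -0.0001
clock: 5.58
tcp_pos: [0.5242, -0.0799, 0.1106]
orientation: [2.416, 2.006, 0.0]
contact_force: [-0.9, -5.2, 3.4]
grip_width: -0.0
gripper_force: 2.5
t 5.58 TCP holder mm [  -0.9 -184.6  110.6] F holder [ 0.16 -5.31  3.4 ] width -0.0
```

```bash
for i in 1 2 3; do echo; done; python3 -m creep '0 0 0 1.5 0 0 -1; 0 0 0 3 0 0 -1; 0 0 0 3 0 0 -1'|grep contact; python3 -m creep '0 0 0 1 0 0 -1; 0 0 0 2 0 0 -1; 0 0 0 2 0 0 -1'|grep contact; python3 -m creep '0 0 0 1 0 0 -1; 0 0 0 1 0 0 -1'|grep contact;  python3 -c "
from h import *
st()"
```

```text
contact_force: [-0.9, -4.9, 3.8]
contact_force: [-0.5, -5.1, 2.9]
contact_force: [-0.6, -5.7, 2.9]
t 6.58 TCP holder mm [  -0.9 -178.8  110.6] F holder [ 0.57 -5.75  2.94] width 0.0001
```

```bash
for k in 1; do python3 -m creep '0 0 0 1 0 0 -1; 0 0 0 2 0 0 -1; 0 0 0 2 0 0 -1'|grep contact; python3 -m creep '0 0 0 1 0 0 -1; 0 0 0 1 0 0 -1'|grep contact; python3 -m creep '0 0 0 1 0 0 -1; 0 0 0 1 0 0 -1'|grep contact; done
python3 - <<'E'
from h import *
from bench import *
st()
p,d=grab_frame("scene");m=camera_model("scene");h=toH(cloud(p,d,m));M=masks(p)
g=h[(d>0)&M["green"]&(h[...,2]>.05)&(h[...,2]<.08)&(abs(h[...,0])<.06)&(h[...,1]>0)&(h[...,1]<.12)]
print("green",g[:,1].min(),g[:,1].max(),cv2.minAreaRect((g[:,:2]*1000).astype(np.float32)))
E
```

```text
contact_force: [-0.1, -6.2, 2.9]
contact_force: [0.1, -5.3, 3.7]
contact_force: [-0.6, -6.3, 3.1]
t 7.45 TCP holder mm [  -0.9 -174.8  110.6] F holder [ 0.67 -6.28  3.05] width -0.0003
green 0.023748490849463927 0.09210263495063097 ((-0.49481201171875, 57.99244689941406), (68.34797668457031, 87.47613525390625), 89.81644439697266)
```

```bash
for k in 1; do python3 -m creep '0 0 0 1 0 0 -1; 0 0 0 1 0 0 -1'|grep contact; python3 -m creep '0 0 0 1 0 0 -1; 0 0 0 1 0 0 -1'|grep contact; python3 -m creep '0 0 0 1 0 0 -1; 0 0 0 1 0 0 -1'|grep contact; done; python3 -c "
from h import *
st()"
```

```text
contact_force: [-0.8, -5.4, 3.6]
contact_force: [-1.0, -6.1, 3.3]
contact_force: [-0.4, -7.6, 2.7]
t 8.25 TCP holder mm [  -0.9 -172.7  110.7] F holder [ 1.04 -7.55  2.74] width 0.0002
```

```bash
python3 -m creep '0 0 0 1 0 0 -1; 0 0 0 1 0 0 -1; 0 0 0 1 0 0 -1'|grep contact; python3 -c "
from h import *
st()"
```

```text
contact_force: [-0.8, -9.3, 3.8]
t 8.62 TCP holder mm [  -0.9 -172.3  110.7] F holder [ 0.97 -9.26  3.78] width 0.0
```

```bash
python3 -m creep '0 0 0 0.7 0 0 -1; 0 0 0 0.7 0 0 -1; 0 0 0 0.7 0 0 -1'|grep contact; python3 -c "
from h import *
st()"
```

```text
contact_force: [0.6, -10.3, 4.6]
t 9.0 TCP holder mm [  -0.9 -172.1  110.7] F holder [  2.58 -10.     4.57] width -0.0001
```

```bash
python3 -m creep '0 0 0 0.8 0 0 -1; 0 0 0 1.5 0 0 -1; 0 0 0 1.5 0 0 -1; 0 0 0 1.5 0 0 -1; 0 0 0 1.5 0 0 -1; 0 0 0 1.5 0 0 -1'|grep contact
python3 - <<'E'
from h import *
from bench import *
st()
p,d=grab_frame("scene");m=camera_model("scene");h=toH(cloud(p,d,m));M=masks(p)
g=h[(d>0)&M["green"]&(h[...,2]>.05)&(h[...,2]<.08)&(abs(h[...,0])<.06)&(h[...,1]>0)&(h[...,1]<.12)]
print("green",g[:,1].min(),g[:,1].max(),cv2.minAreaRect((g[:,:2]*1000).astype(np.float32)))
E
```

```text
contact_force: [-0.7, -12.3, 3.5]
t 9.75 TCP holder mm [  -0.9 -171.6  110.7] F holder [  1.7  -12.24   3.51] width -0.0001
green 0.027834557799211436 0.09256962367396712 ((-0.6660079956054688, 59.571380615234375), (87.95008850097656, 64.6448974609375), 1.6338776350021362)
```

```bash
python3 -m creep '0 0 0 0.6 0 0 -1; 0 0 0 1.2 0 0 -1; 0 0 0 1.2 0 0 -1; 0 0 0 1.2 0 0 -1; 0 0 0 1.2 0 0 -1'|grep contact; python3 -c "
from h import *
st()"; python3 -m creep '0 0 0 -2 0 0 -1; 0 0 0 -5 0 0 -1; 0 0 0 -10 0 0 -1; 0 0 0 -20 0 0 -1; 0 0 0 -40 0 0 -1; 0 0 0 -40 0 -60 -1; 0 0 0 -40 0 -120 -1; 0 0 0 -40 0 -150 -1; 0 0 0 -40 0 -150 -1'
python3 - <<'E'
from h import *
from bench import *
st()
for n in("scene","top"):
    p,d=grab_frame(n);m=camera_model(n);h=toH(cloud(p,d,m));M=masks(p)
    g=h[(d>0)&M["red"]&(h[...,2]>.1)&(h[...,2]<.2)&(abs(h[...,1]+.08)<.05)]
    print(n,"lever",len(g),g.min(0).round(3),g.max(0).round(3),g[g[:,2]>.165].mean(0))
    g=h[(d>0)&M["dark"]&(h[...,2]>.1)&(h[...,2]<.145)&(h[...,1]<-.13)&(abs(h[...,0])<.03)&(h[...,1]>-.18)];print("knob",g.mean(0).round(4))
go((65,-80,240))
E
```

```text
contact_force: [-1.3, -14.6, 3.2]
t 10.43 TCP holder mm [  -0.9 -171.2  110.7] F holder [  1.51 -14.59   3.17] width -0.0003
clock: 11.55
tcp_pos: [0.521, -0.1013, 0.2626]
orientation: [2.414, 2.007, 0.007]
contact_force: [-0.6, 0.5, 0.0]
grip_width: 0.0001
gripper_force: 0.0
t 11.55 TCP holder mm [ 1.000e-01 -2.063e+02  2.626e+02] F holder [-0.65  0.34  0.02] width 0.0001
scene lever 86 [ 0.004 -0.095  0.112] [ 0.035 -0.063  0.19 ] [ 0.02892596 -0.07497067  0.18274844]
knob [ 0.0016 -0.1461  0.1376]
top lever 102 [ 0.003 -0.093  0.11 ] [ 0.034 -0.068  0.192] [ 0.02614286 -0.08094967  0.18206668]
knob [-0.0014 -0.1508  0.135 ]
t 11.65 TCP holder mm [  -1.7 -206.1  259.7] F holder [ 0.17 -0.15 -0.05] width 0.0001
-> (65, -80, 240) turn [-0.001 -0.001  0.01 ] shift [125.4  68.   19.7]
```

```bash
python3 -m creep '0 0 0 0 35 0 -1; 0 0 0.01 40 68 0 -1; 0 0 0.01 85 68 0 -1; 0 0 0.01 125 68 10 -1; 0 0 0.01 125 68 20 -1; 0 0 0.01 125 68 60 -1; 0 0 0.01 125 68 90 -1; 0 0 0.01 125 68 90 -1; 0 0 0.01 125 68 90 -1'
python3 - <<'E'
from h import *
from bench import *
st()
p,d=grab_frame("scene")
cv2.imwrite("pics/s3.png",cv2.resize(p[90:285,205:365,::-1],None,fx=3.5,fy=3,interpolation=cv2.INTER_CUBIC))
E
```

```text
clock: 12.78
tcp_pos: [0.6097, 0.0085, 0.1707]
orientation: [2.427, 1.994, -0.0]
contact_force: [-0.2, 0.6, 1.1]
grip_width: -0.0003
gripper_force: 0.0
t 12.78 TCP holder mm [ 66.  -81.5 170.7] F holder [-0.36  0.53  1.06] width -0.0003
```

View pics/s3.png

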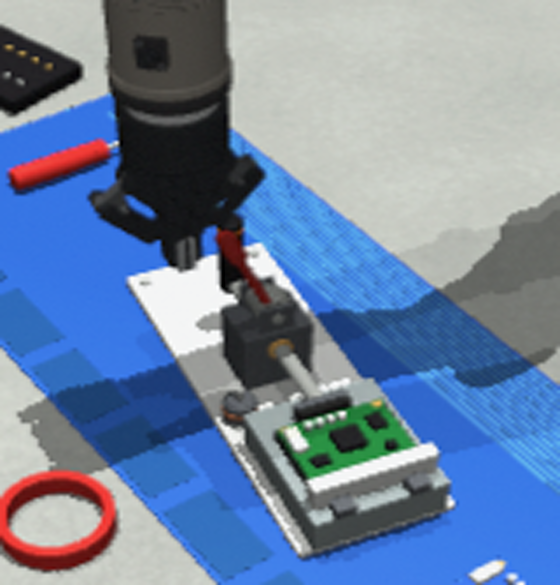

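The shut fingers at (180,250) stand beside the red bar (230,240), and the board sits against the jaw (375,470). Start swinging the lever.

```bash
python3 -m creep '0 0 0 1 -8 0 -1; 0 0 0 1 -16 0 -1; 0 0 0 1 -22 0 -1; 0 0 0 1 -28 -1 -1; 0 0 0 1 -34 -2 -1; 0 0 0 1 -40 -3 -1; 0 0 0 1 -46 -4 -1; 0 0 0 1 -50 -5 -1; 0 0 0 1 -50 -5 -1'
python3 - <<'E'
from h import *
from bench import *
st()
for n in("scene","top"):
    p,d=grab_frame(n);m=camera_model(n);h=toH(cloud(p,d,m));M=masks(p)
    g=h[(d>0)&M["red"]&(h[...,2]>.1)&(h[...,2]<.2)&(abs(h[...,1]+.08)<.05)]
    print(n,"lever",len(g),g.min(0).round(3),g.max(0).round(3),g[g[:,2]>.165].mean(0))
E
```

```text
clock: 13.95
tcp_pos: [0.5602, 0.0201, 0.1753]
orientation: [-2.426, -1.996, 0.0]
contact_force: [0.6, 0.2, -0.3]
grip_width: 0.0002
gripper_force: 0.0
t 13.95 TCP holder mm [ 15.2 -79.5 175.3] F holder [ 0.51  0.3  -0.29] width 0.0002
scene lever 71 [-0.009 -0.087  0.115] [ 0.003 -0.062  0.194] [-0.00456893 -0.06962718  0.18528204]Traceback (most recent call last):
  File "<stdin>", line 7, in <module>
    return umr_minimum(a, axis, None, out, keepdims, initial, where)
ValueError: zero-size array to reduction operation minimum which has no identity
```

```bash
python3 -m creep '0 0 0 0 -7 -2 -1; 0 0 0 0 -14 -3 -1; 0 0 0 0 -21 -3 -1; 0 0 0 0 -28 -2 -1; 0 0 0 0 -36 0 -1; 0 0 0 0 -44 3 -1; 0 0 0 0 -44 3 -1'
python3 - <<'E'
from h import *
from bench import *
st()
p,d=grab_frame("scene");m=camera_model("scene");h=toH(cloud(p,d,m));M=masks(p)
g=h[(d>0)&M["red"]&(h[...,2]>.1)&(h[...,2]<.2)&(abs(h[...,1]+.08)<.05)]
print("lever",len(g),g.min(0).round(3),g.max(0).round(3))
cv2.imwrite("pics/s4.png",cv2.resize(p[90:285,205:365,::-1],None,fx=3.5,fy=3,interpolation=cv2.INTER_CUBIC))
E
```

```text
clock: 14.92
tcp_pos: [0.5171, 0.0287, 0.1723]
orientation: [-2.426, -1.996, -0.001]
contact_force: [4.3, -0.8, 3.1]
grip_width: 0.0
gripper_force: 2.5
t 14.93 TCP holder mm [-28.7 -79.4 172.3] F holder [4.37 0.01 3.08] width 0.0
lever 146 [-0.046 -0.09   0.11 ] [-0.005 -0.062  0.18 ]
```

View pics/s4.png

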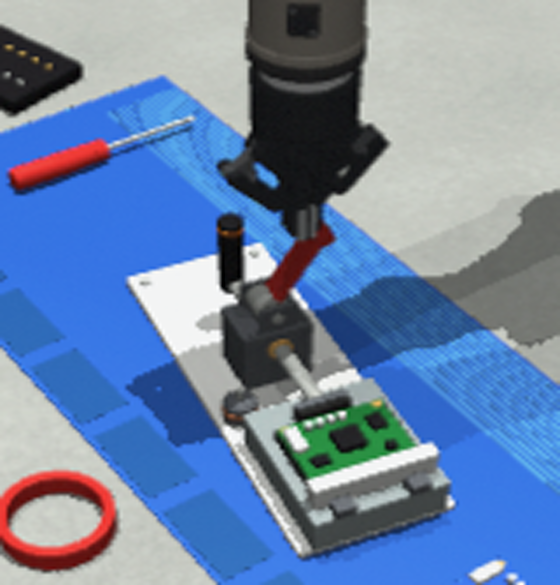

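The picture shows the fingertip (305,235) behind the bar (325,235), following the arc with about 5 N. Continue over centre.

```bash
python3 -m creep '0 0 0 0 -7 5 -1; 0 0 0 0 -14 9 -1; 0 0 0 0 -20 14 -1; 0 0 0 0 -26 20 -1; 0 0 0 0 -31 27 -1; 0 0 0 0 -36 34 -1; 0 0 0 0 -36 34 -1'
python3 - <<'E'
from h import *
from bench import *
st()
p,d=grab_frame("scene");m=camera_model("scene");h=toH(cloud(p,d,m));M=masks(p)
g=h[(d>0)&M["red"]&(h[...,2]>.08)&(h[...,2]<.2)&(abs(h[...,1]+.08)<.05)]
print("lever",len(g),g.min(0).round(3),g.max(0).round(3))
E
```

```text
clock: 15.85
tcp_pos: [0.4795, 0.0354, 0.1369]
orientation: [-2.424, -1.994, 0.007]
contact_force: [0.1, -0.2, -0.6]
grip_width: 0.0001
gripper_force: 0.0
t 15.85 TCP holder mm [-67.  -80.1 136.9] F holder [ 0.13 -0.21 -0.58] width 0.0001
lever 164 [-0.081 -0.089  0.104] [-0.011 -0.061  0.139]
```

```bash
python3 -m creep '0 0 0 0 -4 5 -1; 0 0 0 0 -6 10 -1; 0 0 0 0 -8 15 -1; 0 0 0 0 -9 20 -1; 0 0 0 0 -10 24 -1; 0 0 0 0 -10 27 -1; 0 0 0 0 -10 27 -1'
python3 - <<'E'
from h import *
from bench import *
st()
p,d=grab_frame("scene");m=camera_model("scene");h=toH(cloud(p,d,m));M=masks(p)
g=h[(d>0)&M["red"]&(h[...,2]>.08)&(h[...,2]<.2)&(abs(h[...,1]+.08)<.05)]
print("lever",len(g),g.min(0).round(3),g.max(0).round(3))
E
```

```text
clock: 16.77
tcp_pos: [0.4739, 0.0373, 0.1119]
orientation: [2.425, 1.994, 0.004]
contact_force: [1.8, -0.4, 3.7]
grip_width: 0.0001
gripper_force: 1.8
t 16.77 TCP holder mm [-72.8 -79.3 111.9] F holder [ 1.88 -0.07  3.65] width 0.0001
lever 145 [-0.088 -0.087  0.098] [-0.013 -0.06   0.115]
```

```bash
python3 -m creep '0 0 0 0 0 1.5 -1; 0 0 0 0 0 3 -1; 0 0 0 0 0 3 -1; 0 0 0 0 0 3 -1'|grep -E "force|tcp"; python3 -m creep '0 0 0 0 0 -10 -1; 0 0 0 0 0 -50 -1; 0 0 0 0 0 -100 -1; 0 0 0 0 0 -150 -1; 0 0 0 0 -30 -150 -1; 0 0 0 0 -80 -150 -1; 0 0 0 0 -80 -150 -1;  0 0 0 0 -80 -150 -1'
python3 - <<'E'
from h import *
from bench import *
st()
for n in("scene","top"):
    p,d=grab_frame(n);m=camera_model(n);h=toH(cloud(p,d,m));M=masks(p)
    g=h[(d>0)&M["red"]&(h[...,2]>.08)&(h[...,2]<.2)&(abs(h[...,1]+.08)<.05)]
    if len(g): print(n,"lever",len(g),g.min(0).round(3),g.max(0).round(3))
    g=h[(d>0)&M["green"]&(h[...,2]>.05)&(h[...,2]<.08)&(abs(h[...,0])<.06)&(h[...,1]>0)&(h[...,1]<.12)]
    if len(g): print("green",cv2.minAreaRect((g[:,:2]*1000).astype(np.float32)))
    if n=="scene": cv2.imwrite("pics/s5.png",cv2.resize(p[90:285,205:365,::-1],None,fx=3.5,fy=3,interpolation=cv2.INTER_CUBIC))
E
```

```text
tcp_pos: [0.4752, 0.0373, 0.1097]
contact_force: [4.0, -0.7, 9.2]
gripper_force: 5.1
clock: 18.32
tcp_pos: [0.3937, 0.0528, 0.2584]
orientation: [-2.425, -1.996, -0.0]
contact_force: [1.1, -0.0, 0.5]
grip_width: -0.0002
gripper_force: 0.0
t 18.32 TCP holder mm [-154.5  -79.5  258.4] F holder [1.04 0.2  0.5 ] width -0.0002
scene lever 188 [-0.089 -0.089  0.1  ] [-0.012 -0.063  0.116]
green ((-0.9385032653808594, 60.29227828979492), (63.8336296081543, 88.06861114501953), 89.6395034790039)
top lever 137 [-0.08  -0.093  0.085] [-0.012 -0.068  0.114]
green ((-1.2437705993652344, 63.26787567138672), (86.50025177001953, 72.25224304199219), 0.6671090722084045)
```

View pics/s5.png

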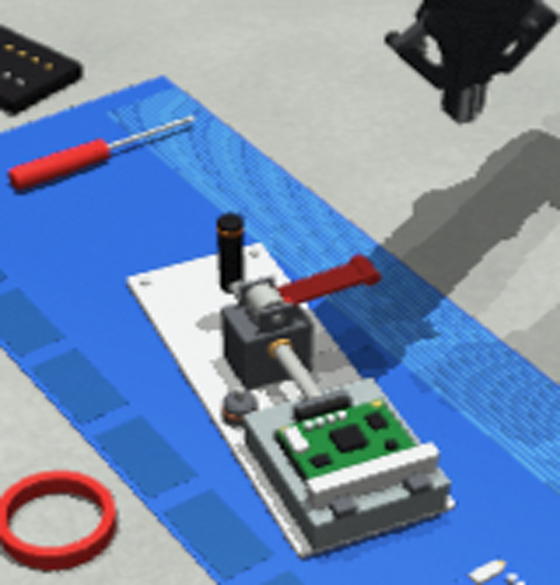

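The lever lies closed (370,270), just above level, the board is square against the jaw, and the arm is clear. Handing in.

```bash
python3 -c "
from bench import r
print(r.hand_in())"
```

```text
the job is handed in; nothing more can be done
None
```

The job is handed in, but `hand_in()` gave no verdict: the rod was pressed until the pad pushed the board with about 10 N (a few newtons should remain by the rod's drag), the lever was pushed onto its closed stop with about 10 N, and the last picture shows the board square against the jaw and the arm clear.

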